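# Pass the bobbin rack through the gated chute

### The arm

A 7-joint arm with a two-finger parallel gripper is mounted at the origin on the work surface. World frame = base frame: x ahead of the robot, y to its left, z up, the work surface at z = 0. Lengths are in m, angles in rad, forces in N, time in s.
With the tool pointing down it reaches from about 0.425 to 0.875 m from the base axis. Payload 4.7 kg.
Tool frame: the origin (TCP) lies midway between the tips of the shut fingers; the grasp point (between the pads) lies 19 mm behind it; z points along the fingers, y is the direction in which the jaws open and shut (so a half turn about z gives the same grasp; the last joint's range is limited). The gripper opens to 87 mm and grips with 3 to 60 N. Pads are 19 mm wide; open, the fingers measure 117 mm over their backs; the gripper's body (75 mm by 190 mm) begins 51 mm behind the grasp point.
Start: joints at [-1.205, 0.321, -0.07, 1.45, 0.023, 1.371, -0.057], TCP at [0.224, 0.61, 0.192] pointing down, gripper open.
Joint ranges: [-2.86, 2.86], [-0.3, 2.09], [-1.38, 1.24], [0.06, 2.45], [-1.56, 4.7], [0.09, 2.05], [-2.69, 2.69]. Speed limits (rad/s): [2.57, 2.57, 3.14, 3.14, 3.14, 3.14, 3.14].

### API

Orientations are given as a rotation vector (axis times angle).
In Python, from bench import * gives the robot as it stands. The module is installed in compiled form; this text tells all that it offers.
- The arm moves only by the tool play_rows, never from a script. Its argument "series" is one flat list of numbers, 7 for each row, row after row: the opening in per cent of the stroke, from 0 (shut) to 100 (fully open), then the shift along the tool's x, y, z in m, then the turn, a rotation vector about the tool's x, y, z in degrees. In form: [fingers, tx, ty, tz, rx, ry, rz, fingers, tx, ty, tz, rx, ry, rz, ...]. A call has 1 to 10 rows; each row is the pose to reach, as a shift and turn from the pose commanded when the call began, along the tool's axes at that moment; what a row does not reach only later rows make up. A row lasts 1/12 s, in which the tool goes at most 41.7 mm and 7.16 degrees, less where a joint would pass 70% of its speed; a pose out of reach is approached as far as the arm can. A call with a gripper value outside its range is refused whole. The fingers move at their own pace and stop on an object; "force" is the grip in N (left out, the last holds). Time passes only in rows, so rows that repeat a pose let the fingers close. It gives the time, the measured TCP pose, the force and the opening at its end, in the units of the state.
- get_state(): the state, without advancing time (a new reading comes with each control period).
- get_image(name): name is "scene" or "top" or "wrist"; returns a dict with "frame" (400x640x3 uint8, red, green, blue), "fx", "fy", "cx", "cy" (pixels), "R" (3x3) and "t" (3): a world point X has camera coordinates R X + t. Camera axes: x right, y down, z forward; pixel columns grow to the right and rows downward; lengths in m; the calibration is good to about 2 mm. A picture is of the moment at which its call begins. There is no depth.
- close_job(): hands the job in, once; it reports no verdict.
The state is a dict: "time": time; "joint_positions": joint angles; "qd": joint speeds; "joint_torque": joint torques, N m; "position": TCP position; "tool_rot": TCP orientation; "ft_force": force on the tool from outside, world axes, zero at the start; "torque": the same for the moment, N m; "grip_width": opening from 0.0 (shut) to 1.0 (fully open).
Only numpy, scipy, OpenCV 4.12 (cv2) and the standard library are available. Lean on these libraries where they do the work, as an engineer would, in place of code of your own. Each camera call takes 0.05 s, during which the arm holds its last target.

### The job

Send the bobbin rack through the chute: with one fingertip fold the sprung side gate outward so that its turned-in end swings clear of the chute, and keep it held open while another finger pushes the rack by its low tail past the gate until it is fully home against the end stop. Then take the hand away so that the gate springs shut behind the rack. Only push: do not lift, tip or carry the rack, do not let the gate come down on it while it is passing, and leave the thread cone, the tin and the screwdriver where they are.

Things in the scene. Friction and masses are not known exactly. Their poses are not given: they have to be found in the camera images.
- chute: Low straight chute screwed to the table, 410 mm long, 74 mm wide. Origin on the table surface, on the chute's centre line, in the plane of the gate's turned-in end. +x is the direction in which the rack is pushed, +y points to the gate side (the robot's side), z up. Its upstream end (-x) is open. Fixed; its place and yaw vary.
- channel (a point): Point on the bed's top on the chute's centre line at x = 0, 14 mm above the table; axes as the chute's. White bed from x = -273 to +118 mm, channel 54 mm wide (y -27 to +27). Back rail along y = -27, 4 mm thick, top at 40 mm above the table; along y = +27 a kerb 3 mm thick, top at 20 mm, and from x = +10 mm on a rail like the back one.
- end_stop (a point): Middle of the face of the steel end stop that closes the far end of the chute: at x = +118, y = 0, z = 30 mm in the chute's frame. Axes as the chute's.
- gate (a joint): Sprung side gate of bent steel sheet on the chute's robot side, 0 = shut; grows as its leaf folds outward (+y) and down; 1.14 rad = hard stop, leaf nearly level. From 0.95 rad on it is clear of the rack. It takes 2 to 5 N at the leaf to hold it open; let go, it springs shut. The rack cannot push it open. A fingertip set inside the leaf and moved outward and down opens it and can slide along it.
- gate_hinge (a point): Middle of the gate's hinge line, which runs along the chute's x at y = +32 mm, 20 mm above the table (x = -121 mm). Fixed; axes as the chute's.
- gate_hem (a point): Middle of the rolled hem (6 mm thick) at the free top edge of the gate's leaf; moves with the gate. The leaf is 45 mm from hinge to hem, 3 mm thick, and runs from x = -245 to +2 mm (chute frame). Shut, it leans outward 24 degrees from upright (hem at y = +50, 61 mm above the table).
- gate_end (a point): Centre of the gate's turned-in end, a plate 4 mm thick, 47 mm wide and 18 mm high at x = 0, fast on the leaf. Shut, it reaches from the leaf across the channel to y = -6 mm, between 36 and 54 mm above the table, and blocks the rack; with the gate folded open it stands upright beside the channel, up to 70 mm above the table.
- rack: Loose grey rack, about 0.4 kg, standing in the chute upstream of the gate, its x along the chute's x. Tray 100 x 50 mm with an end plate 38 mm high front and back, and eight spindles with wound bobbins (fast) between. Origin: centre of the tray's underside. Behind, a low push tail sticks out 45 mm (36 wide, 18 high), so the whole is 145 mm long; the tail can lie under the shut gate.
- rack_nose (a point): Centre of the front face of the rack's front end plate, 50 mm ahead of the rack's origin and 19 mm above its underside. It meets the end stop when the rack is home; the tail's rear face is then 27 mm upstream of the gate's turned-in end.
- rack_tail (a point): Centre of the flat rear face of the push tail, 95 mm behind the rack's origin and 9 mm above its underside: the place to push.
- thread_cone: Loose cone of sewing thread, 74 mm wide at the foot and 125 mm high, upright on the robot's side of the chute's far end. Origin at its foot. To be left alone.
- clip_tin: Loose low round steel tin, 64 mm wide and 45 mm high, on the robot's side of the chute. Origin at its foot. To be left alone.
- screwdriver: Loose screwdriver lying on the table along the back-rail side of the chute. To be left alone.
Mind the look-alikes: they are no part of the job. Of the things that look like the rack, the largest one is meant.

How it is judged:
On the way, in this order (a step that is already met when the one before it is completed fails the run):
1. a finger holds the gate folded open while the rack still stands before it (value of joint gate above 0.9 rad and contact force between the fingers and gate above 0.3 N and x of rack_nose in the frame of chute below 0 m), for 0.1 s.
2. the rack is passing the gate, pushed by the fingers while they hold the gate open (value of joint gate above 0.9 rad and contact force between the fingers and gate above 0.3 N and contact force between the fingers and rack above 0.2 N and x of rack_nose in the frame of chute between 0.02 and 0.1 m), for 0.1 s.
3. the rack's tray is past the gate and the gate is still held open (value of joint gate above 0.9 rad and contact force between the fingers and gate above 0.3 N and x of rack_nose in the frame of chute above 0.106 m), for 0.05 s.
At the end, for the whole second after the job is handed in: The rack stands flat in the chute at rest with its front plate within 5 mm of the end stop, and the gate has sprung shut (below 0.1 rad) behind its tray; the robot touches nothing (x of rack_nose in the frame of chute above 0.113 m and value of joint gate below 0.1 rad and z of rack in the frame of chute below 0.018 m and angle between rack's own z axis and vertical below 0.06 rad and angle between the x axis of rack and the x axis of chute, either way round below 0.1 rad and linear speed of rack below 0.01 m/s).
It fails at once if the gate is let down on the rack while it is passing (value of joint gate below 0.85 rad and x of rack_nose in the frame of chute between 0.005 and 0.101 m).
It fails at once if the rack is lifted, tipped or taken out of the chute (z of rack in the frame of chute above 0.024 m or angle between rack's own z axis and vertical above 0.2 rad).
It fails at once if the cone, tin or screwdriver is disturbed (distance of any of thread_cone, clip_tin, screwdriver from where it was at the start of the episode above 0.02 m).
It also fails if it takes over 45 s, if anything falls off the work surface, if the arm or the gripper's body presses on something with over 40 N, if the wrist force passes 120 N, or if a joint passes its speed limit or range.

## Working session

There is one attempt and no reset: what is moved stays moved. The work goes in short steps, Python scripts to look and compute and a tool call to move; the robot and the scene stay as the last step left them, time stands still between calls to the robot, and variables do not carry over. Pictures are saved under pics/ and viewed, and the job is handed in when it is done.

Besides the shell and the picture viewer there is one more tool, called after "Call:" in YAML: its name, and indented under it one key for each argument. play_rows: Moves the arm, as the interface text tells. Its arguments: {"type":"object","properties":{"series":{"type":"array"},"force":{"type":"number"}},"required":["series"]}

```bash
mkdir -p pics; python3 - <<'E'
from bench import *
import cv2,numpy as np
s=get_state();print({k:np.round(v,3) for k,v in s.items()})
for n in("scene","top","wrist"):
    d=get_image(n);cv2.imwrite(f"pics/{n}0.png",d["frame"][:,:,::-1])
    print(n,d["fx"],d["fy"],d["cx"],d["cy"],np.round(d["R"],4).tolist(),np.round(d["t"],4))
    np.savez(f"{n}0.npz",**d)
E
```

```text
{'time': np.float64(0.0), 'joint_positions': array([-1.205,  0.322, -0.07 ,  1.452,  0.023,  1.371, -0.057]), 'qd': array([-0.002, -0.001, -0.   ,  0.   ,  0.002,  0.001, -0.   ]), 'joint_torque': array([-2.0000e-03, -4.9128e+01, -4.0500e-01, -3.1254e+01, -6.4000e-02,
        4.3000e-02,  0.0000e+00]), 'position': array([0.224, 0.61 , 0.191]), 'tool_rot': array([-5.500e-01, -3.093e+00,  3.000e-03]), 'ft_force': array([-0.473,  0.492,  0.327]), 'torque': array([0.072, 0.   , 0.001]), 'grip_width': np.float64(1.003)}
scene 375.5075062934884 375.5075062934884 315.70875669953307 205.7557348553374 [[-0.5836, 0.8118, -0.019], [0.5687, 0.3919, -0.7232], [-0.5796, -0.4329, -0.6904]] [ 0.2648 -0.2989  1.0654]
top 505.99219902427905 505.99219902427905 318.07734671447025 196.983781523616 [[-0.0176, -0.9995, -0.0258], [-0.9951, 0.02, -0.0964], [0.0969, 0.024, -0.995]] [0.0871 0.5803 0.9932]
wrist 286.45272256303105 286.45272256303105 323.91004746008167 199.56273227363386 [[0.3441, 0.9389, -0.0019], [0.8992, -0.329, 0.2885], [0.2703, -0.101, -0.9575]] [-0.6491 -0.0352  0.3917]
```

View pics/scene0.png

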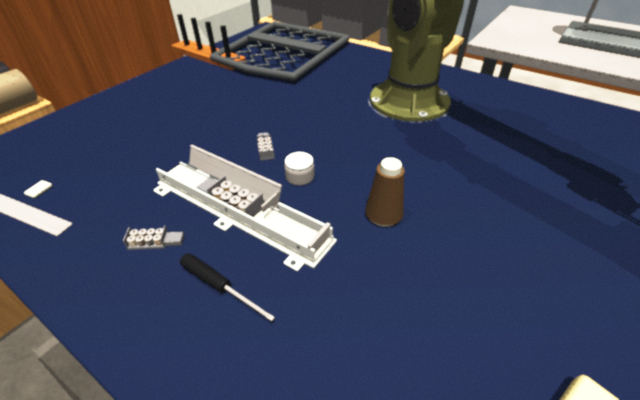

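View pics/top0.png

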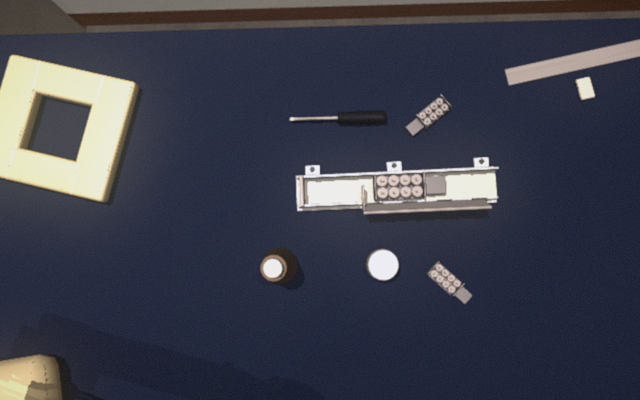

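View pics/wrist0.png

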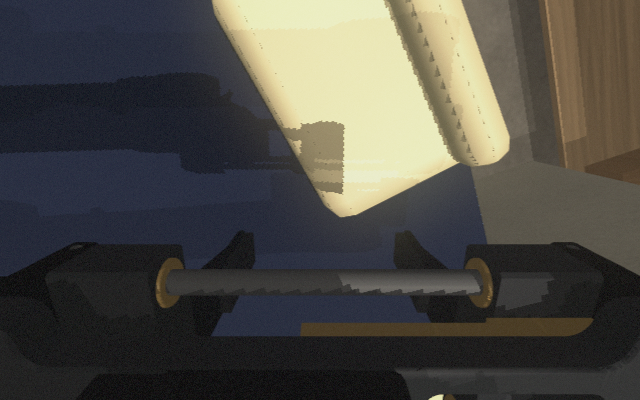

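```bash
python3 - <<'E'
import cv2
a=cv2.imread("pics/top0.png")[150:220,285:505];cv2.imwrite("pics/topc.png",cv2.resize(a,None,fx=3.6,fy=3.6,interpolation=cv2.INTER_CUBIC))
a=cv2.imread("pics/scene0.png")[140:275,145:345];cv2.imwrite("pics/scenec.png",cv2.resize(a,None,fx=4,fy=4,interpolation=cv2.INTER_CUBIC))
E
```

```text
(no output)
```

View pics/topc.png

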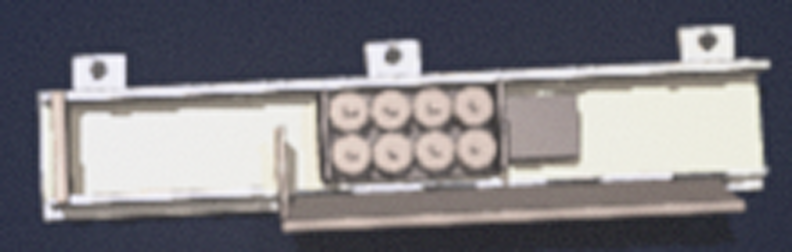

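View pics/scenec.png

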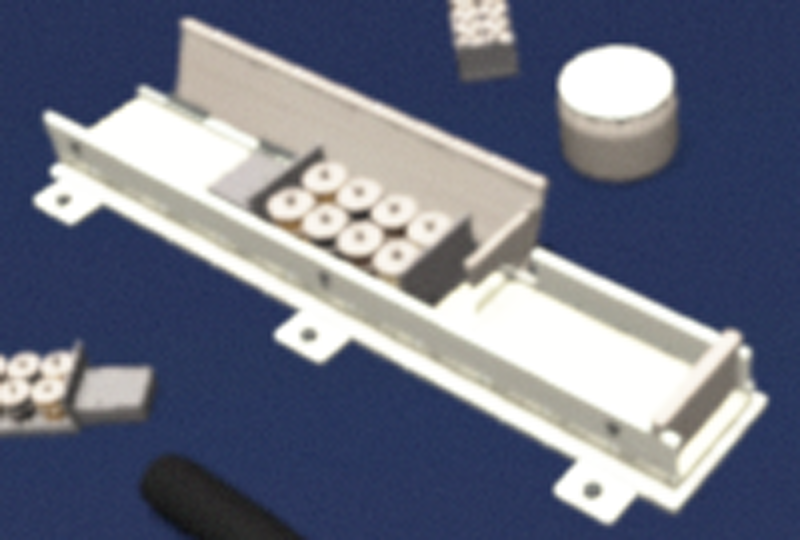

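```bash
cat > h.py <<'E'
import numpy as np
def ray(d,u,v,z):
    R=d["R"];C=-R.T@d["t"];r=R.T@np.array([(u-d["cx"])/d["fx"],(v-d["cy"])/d["fy"],1]);return C+r*(z-C[2])/r[2]
def top(c,v,z,d=None):
    d=d if d is not None else np.load("top0.npz");return ray(d,285+(c+.5)/3.6-.5,150+(v+.5)/3.6-.5,z)
def sc(c,v,z,d=None):
    d=d if d is not None else np.load("scene0.npz");return ray(d,145+(c+.5)/4-.5,140+(v+.5)/4-.5,z)
E
python3 - <<'E'
from h import *
T={'hemL':(284,226,.061),'hemR':(744,206,.061),'railL':(42,97,.04),'railR':(768,65,.04),'tailT':(580,97,.032),'tailB':(577,160,.032),'noseT':(320,86,.052),'noseB':(332,182,.052),'endtip':(280,128,.054),'stopT':(62,93,.045),'stopB':(62,200,.045)}
S={'hemL':(546,183,.063),'hemR':(184,21,.063),'railR':(47,115,.04),'railL':(672,480,.04),'tailA':(210,190,.032),'tailB':(260,150,.032),'noseA':(408,298-68,.052),'noseB':(470,222,.052),'endtip':(468,265,.054)}
for k,a in T.items(): print('T',k,np.round(top(*a),4))
for k,a in S.items(): print('S',k,np.round(sc(*a),4))
E
```

```text
T hemL [ 0.5468 -0.0126  0.061 ]
T hemR [ 0.5528 -0.2597  0.061 ]
T railL [0.6228 0.1189 0.04  ]
T railR [ 0.6322 -0.2835  0.04  ]
T tailT [ 0.6176 -0.1812  0.032 ]
T tailB [ 0.5823 -0.1781  0.032 ]
T noseT [ 0.624  -0.0349  0.052 ]
T noseB [ 0.5709 -0.04    0.052 ]
T endtip [ 0.601  -0.0122  0.054 ]
T stopT [0.6241 0.1075 0.045 ]
T stopB [0.5646 0.1083 0.045 ]
S hemL [ 0.5465 -0.0125  0.063 ]
S hemR [ 0.5534 -0.2609  0.063 ]
S railR [ 0.6337 -0.2846  0.04  ]
S railL [0.6412 0.1295 0.04  ]
S tailA [ 0.6205 -0.1748  0.032 ]
S tailB [ 0.584  -0.1777  0.032 ]
S noseA [ 0.6    -0.0534  0.052 ]
S noseB [ 0.5793 -0.033   0.052 ]
S endtip [ 0.6033 -0.0126  0.054 ]
```

```bash
cat >> h.py <<'E'
from scipy.spatial.transform import Rotation as Ro
PSI=np.deg2rad(91.36);O=np.array([.5969,-.0135,0])
C=Ro.from_euler('z',PSI).as_matrix()
def toch(p): return C.T@(np.asarray(p)-O)
def rel(pch,tilt=0):
    """tool-frame shift/turn from now to chute-frame TCP pos (m), tilt deg about chute x"""
    from bench import get_state
    s=get_state();R0=Ro.from_rotvec(s["tool_rot"])
    Rt=Ro.from_matrix(C@Ro.from_euler('x',tilt,degrees=True).as_matrix()@np.diag([1,-1,-1.]))
    p=C@np.asarray(pch)+O
    print("shift mm",np.round(R0.inv().apply(p-s["position"])*1e3,1),"turn",np.round((R0.inv()*Rt).as_rotvec(degrees=True),2))
E
python3 - <<'E'
from h import *
d=np.load("top0.npz")
print('tin',toch(ray(d,383,265,.045)),'cone',toch(ray(d,273,268,.125)))
rel([-.19,0,.12])
from bench import *
print(get_state()["position"])
E
```

```text
tin [-0.03178999  0.15366395  0.045     ] cone [0.17478219 0.1477512  0.125     ]
shift mm [-634.6 -633.2   71.9] turn [-7.000e-02  5.000e-02  6.849e+01]
[0.22387406 0.60974091 0.19092379]
```

Call:
play_rows:
  series: [52,-0.6346,-0.6332,0,0,0,68.5,52,-0.6346,-0.6332,0,0,0,68.5,52,-0.6346,-0.6332,0,0,0,68.5,52,-0.6346,-0.6332,0,0,0,68.5,52,-0.6346,-0.6332,0,0,0,68.5,52,-0.6346,-0.6332,0,0,0,68.5,52,-0.6346,-0.6332,0,0,0,68.5,52,-0.6346,-0.6332,0,0,0,68.5,52,-0.6346,-0.6332,0,0,0,68.5,52,-0.6346,-0.6332,0,0,0,68.5]

```text
time: 0.98
position: [0.3998, 0.2302, 0.1917]
tool_rot: [-2.201, -2.241, -0.001]
ft_force: [1.1, 0.2, -0.4]
grip_width: 0.524
```

```bash
python3 - <<'E'
from h import *
rel([-.19,0,.12])
E
```

```text
shift mm [-437.2  193.8   71.5] turn [ 0.01 -0.03 -0.34]
```

Call:
play_rows:
  series: [52,-0.437,0.194,0,0,0,0,52,-0.437,0.194,0,0,0,0,52,-0.437,0.194,0,0,0,0,52,-0.437,0.194,0,0,0,0,52,-0.437,0.194,0,0,0,0,52,-0.437,0.194,0,0,0,0,52,-0.437,0.194,0,0,0,0,52,-0.437,0.194,0,0,0,0,52,-0.437,0.194,0,0,0,0,52,-0.437,0.194,0,0,0,0]

```text
time: 1.82
position: [0.578, -0.146, 0.1918]
tool_rot: [2.194, 2.248, 0.001]
ft_force: [0.4, -0.4, 0.5]
grip_width: 0.519
```

```bash
python3 - <<'E'
from h import *
rel([-.19,0,.12])
E
```

```text
shift mm [-58.   22.   71.8] turn [ 0.02 -0.02  0.03]
```

Call:
play_rows:
  series: [52,-0.04,0.015,0,0,0,0,52,-0.058,0.022,0.02,0,0,0,52,-0.058,0.022,0.05,0,0,0,52,-0.058,0.022,0.072,0,0,0,52,-0.058,0.022,0.072,0,0,0,52,-0.058,0.022,0.072,0,0,0]

```text
time: 2.32
position: [0.5998, -0.2014, 0.1186]
tool_rot: [-2.193, -2.246, 0.003]
ft_force: [0.7, -0.3, 1.6]
grip_width: 0.517
```

```bash
python3 - <<'E'
from h import *
from bench import *
import cv2
rel([-.19,0,.05]); print(get_state()['grip_width'])
for n in("scene","top","wrist"):
    d=get_image(n);np.savez(f"{n}1.npz",**d)
    a=d["frame"][:,:,::-1]
    if n=="scene":a=cv2.resize(a[60:280,120:360],None,fx=3,fy=2.7,interpolation=cv2.INTER_CUBIC)
    if n=="top":a=cv2.resize(a[130:250,285:525],None,fx=3,fy=3,interpolation=cv2.INTER_CUBIC)
    cv2.imwrite(f"pics/{n}1.png",a)
E
```

```text
shift mm [-2.2  1.7 68.6] turn [-0.17 -0.04 -0.01]
0.5172087759070243
```

View pics/scene1.png

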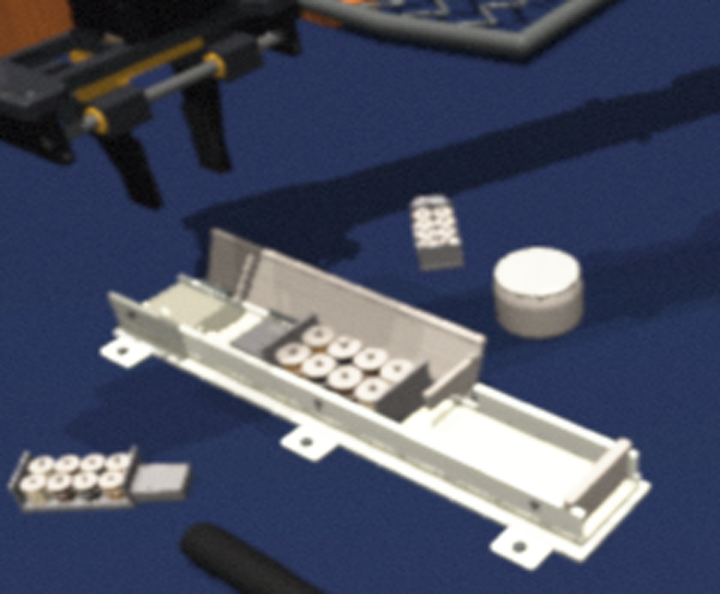

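View pics/wrist1.png

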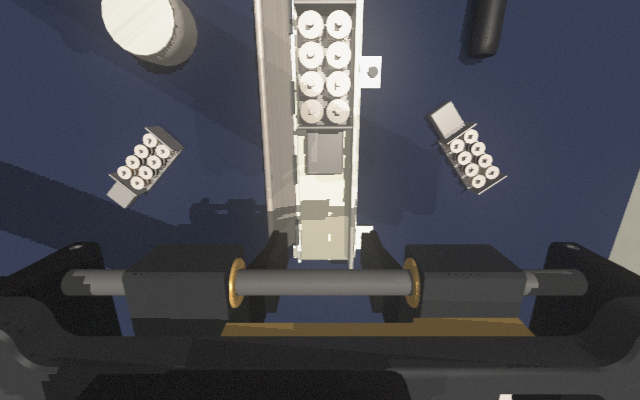

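```bash
python3 - <<'E'
import cv2,numpy as np
a=np.load("wrist1.npz")["frame"][215:335,240:400,::-1]
cv2.imwrite("pics/w1c.png",cv2.resize(cv2.convertScaleAbs(a,alpha=1.8,beta=20),None,fx=5,fy=5,interpolation=cv2.INTER_CUBIC))
a=np.load("scene1.npz")["frame"][70:150,120:230,::-1]
cv2.imwrite("pics/s1c.png",cv2.resize(cv2.convertScaleAbs(a,alpha=1.8,beta=20),None,fx=7,fy=7,interpolation=cv2.INTER_CUBIC))
E
```

```text
(no output)
```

View pics/w1c.png

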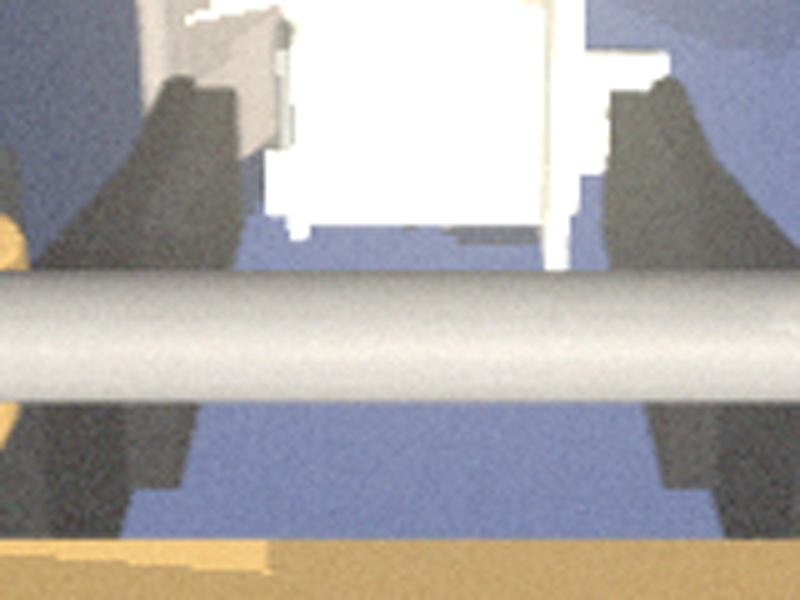

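View pics/s1c.png

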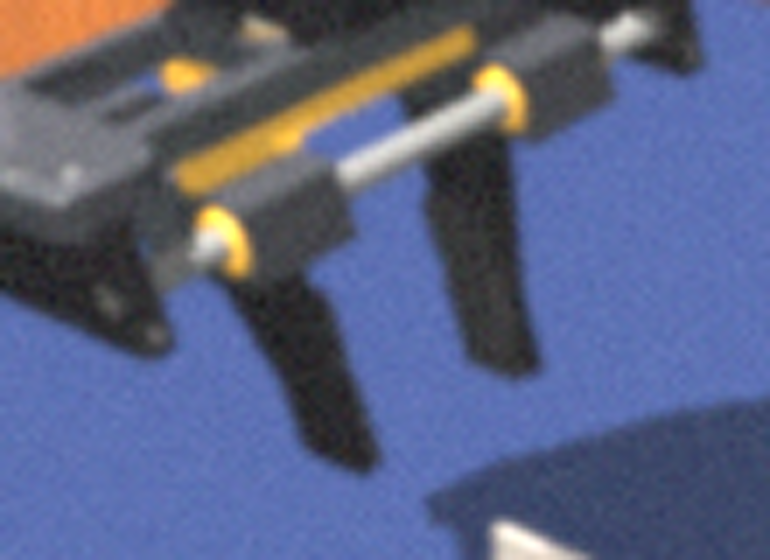

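Call:
play_rows:
  series: [58,0,0,0,0,0,0,58,-0.002,0.001,0.02,0,0,0,58,-0.002,0.001,0.04,0,0,0,58,-0.002,0.001,0.055,0,0,0,58,-0.002,0.001,0.068,0,0,0,58,-0.002,0.001,0.068,0,0,0,58,-0.002,0.001,0.068,0,0,0]

```text
time: 3.05
position: [0.602, -0.2037, 0.0521]
tool_rot: [-2.195, -2.248, -0.0]
ft_force: [-0.1, -0.4, 0.3]
grip_width: 0.581
```

```bash
python3 - <<'E'
from h import *
from bench import *
import cv2
rel([-.19,0,.05]); s=get_state();print(s['grip_width'],s['ft_force'])
for n in("scene","top"):
    d=get_image(n);np.savez(f"{n}2.npz",**d)
    a=d["frame"][:,:,::-1]
    if n=="scene":a=cv2.resize(a[80:240,120:300],None,fx=4,fy=3.7,interpolation=cv2.INTER_CUBIC)
    cv2.imwrite(f"pics/{n}2.png",a)
for y,z,t in [(.0102,.0506,0),(.0184,.0462,0),(.0245,.0402,0),(.0288,.0327,0),(.0309,.0249,0),(.0309,.0225,4)]: rel([-.19,y,z],t)
E
```

```text
shift mm [ 0.3 -0.6  2.1] turn [ 0.   -0.01 -0.  ]
0.5809496839548313 [-0.10812791 -0.35890005  0.31297146]
shift mm [  0.9 -11.6   2.6] turn [ 0.13  0.03 -0.01]
shift mm [  0.9 -19.8   6.9] turn [ 0.13  0.03 -0.01]
shift mm [  0.9 -25.9  12.9] turn [ 0.13  0.03 -0.01]
shift mm [  0.9 -30.3  20.4] turn [ 0.13  0.03 -0.01]
shift mm [  0.9 -32.4  28.2] turn [ 0.13  0.03 -0.01]
shift mm [  0.9 -32.4  30.6] turn [ 4.13  0.03 -0.01]
```

View pics/scene2.png

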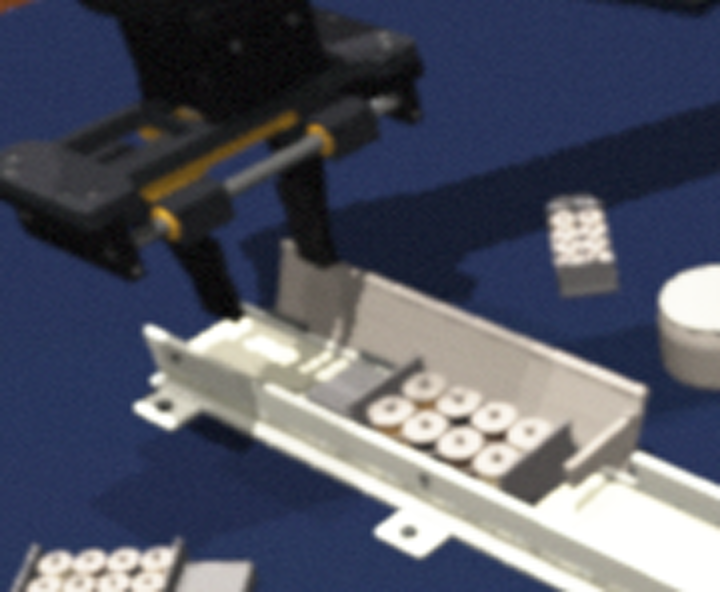

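Call:
play_rows:
  series: [58,0,-0.006,0.001,0,0,0,58,0,-0.0116,0.003,0,0,0,58,0,-0.016,0.005,0,0,0,58,0,-0.02,0.0075,0,0,0,58,0,-0.023,0.0105,0,0,0,58,0,-0.026,0.0135,0,0,0,58,0,-0.0285,0.0175,0,0,0,58,0,-0.0305,0.021,0,0,0,58,0,-0.0305,0.021,0,0,0]

```text
time: 3.9
position: [0.5703, -0.2044, 0.0297]
tool_rot: [-2.194, -2.246, 0.001]
ft_force: [-0.0, 0.5, -0.4]
grip_width: 0.579
```

```bash
python3 - <<'E'
from h import *
from bench import *
import cv2
s=get_state();print(s['grip_width'],s['ft_force'],toch(s['position']))
for n in("scene","top"):
    d=get_image(n);np.savez(f"{n}3.npz",**d)
    a=d["frame"][:,:,::-1]
    if n=="scene":a=cv2.resize(a[80:240,120:300],None,fx=4,fy=3.7,interpolation=cv2.INTER_CUBIC)
    cv2.imwrite(f"pics/{n}3.png",a)
for y,z,t in [(.0309,.0249,0),(.0309,.0225,4)]: rel([-.19,y,z],t)
E
```

```text
0.5791121894131772 [-0.01455308  0.5235006  -0.38120643] [-0.19021301  0.03111135  0.02973543]
shift mm [ 0.4 -0.8  5.6] turn [-0.01 -0.01 -0.02]
shift mm [ 0.4 -0.8  8. ] turn [ 3.99 -0.01 -0.02]
```

View pics/scene3.png

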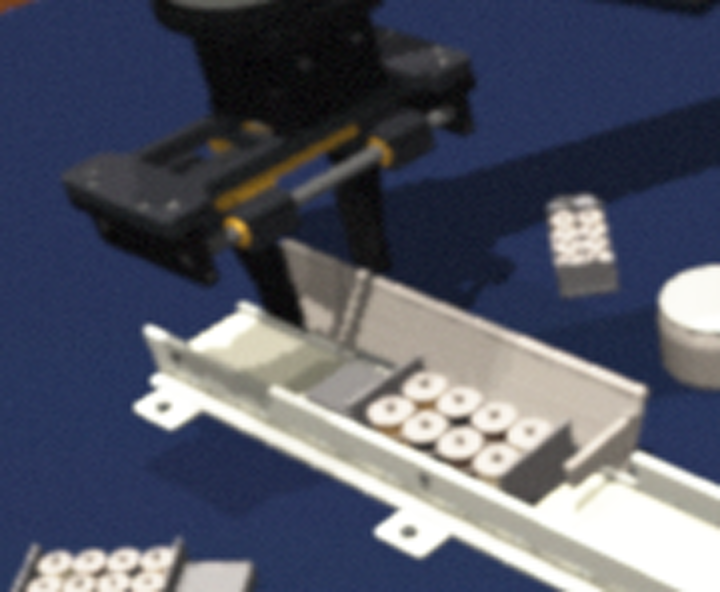

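```bash
python3 - <<'E'
from h import *
import cv2
d=np.load("scene3.npz")
def pr(p):
    X=C@np.array(p)/1e3+O;c=d["R"]@X+d["t"];return (c[0]/c[2]*d["fx"]+d["cx"],c[1]/c[2]*d["fy"]+d["cy"])
for n,p in dict(tcp=(-190,31,30),Bin=(-190,56,30),Bout=(-190,65,30),Ain=(-190,6,30),Aout=(-190,-3,30),hem190=(-190,50,64),hemU=(-245,50,64),hemD=(2,50,64),tail=(-166,0,32)).items():
    u,v=pr(p);print(n,round(u,1),round(v,1),'crop',round((u-120)*4),round((v-80)*3.7))
a=d["frame"][110:190,160:260,::-1]
cv2.imwrite("pics/s3c.png",cv2.resize(cv2.convertScaleAbs(a,alpha=1.8,beta=20),None,fx=7.5,fy=7.5,interpolation=cv2.INTER_CUBIC))
E
```

```text
tcp 206.0 170.1 crop 344 333
Bin 214.5 164.1 crop 378 311
Bout 217.4 162.0 crop 390 303
Ain 197.2 176.3 crop 309 356
Aout 194.0 178.6 crop 296 365
hem190 209.1 152.6 crop 356 269
hemU 191.2 144.5 crop 285 239
hemD 280.9 185.0 crop 643 389
tail 202.9 181.1 crop 332 374
```

View pics/s3c.png

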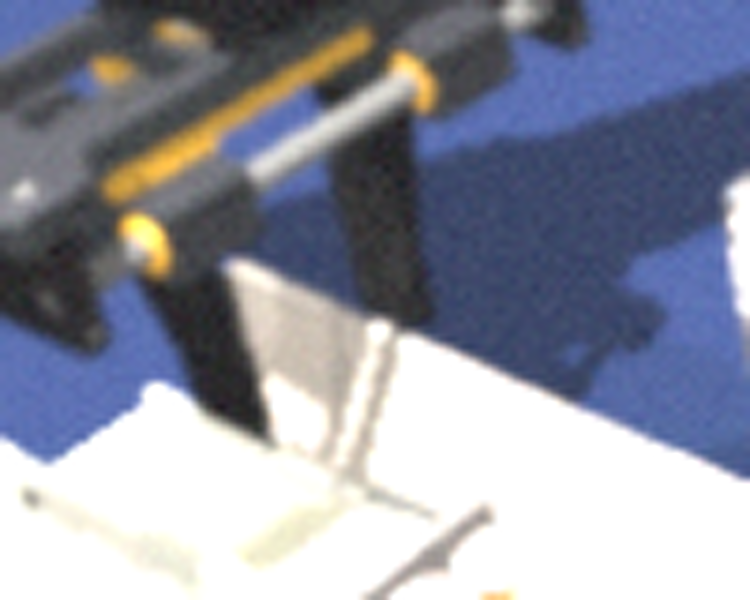

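View pics/top3.png

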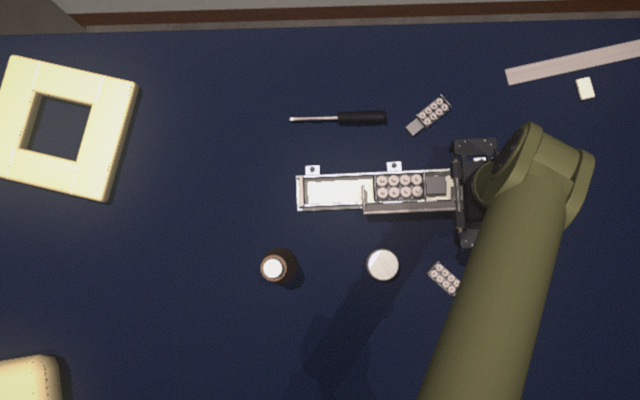

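```bash
python3 - <<'E'
from h import *
d=np.load("wrist1.npz")
R=d["R"];print('cam',-R.T@d["t"]);print(np.round(R,3))
for n,u,v,z in [('tailrearL',306,174,.032),('tailrearR',344,174,.032),('bed end L',300,263,.014),('bed end R',350,262,.014),('tipL in',287,232,.119),('tipR in',362,232,.119)]:
    print(n,np.round(toch(ray(d,u,v,z))*1e3,1))
for k in '123':
  for n in('scene','top'):
    d=np.load(f"{n}{k}.npz")
    X=(C@np.array([-.19,.031,.03])+O); 
d=np.load("scene3.npz")
for z in (0.0,.03,.05,.08): print(z,'Abot',toch(ray(d,193,169,z)),'Bocc',toch(ray(d,216,152,z)))
E
```

```text
cam [ 0.59935214 -0.12219214  0.31453044]
[[ 1.     0.025  0.001]
 [ 0.023 -0.957  0.289]
 [ 0.008 -0.289 -0.957]]
tailrearL [-167.4   17.7   32. ]
tailrearR [-167.4  -20.5   32. ]
bed end L [-277.5   27.7   14. ]
bed end R [-276.1  -31.    14. ]
tipL in [-192.9   27.   119. ]
tipR in [-192.9  -28.3  119. ]
0.0 Abot [-0.25193018  0.04089421  0.        ] Bocc [-0.25546507  0.11704678  0.        ]
0.03 Abot [-0.21643588  0.01830209  0.03      ] Bocc [-0.21976855  0.09009808  0.03      ]
0.05 Abot [-0.19277301  0.00324067  0.05      ] Bocc [-0.19597086  0.07213228  0.05      ]
0.08 Abot [-0.15727871 -0.01935145  0.08      ] Bocc [-0.16027433  0.04518358  0.08      ]
```

```bash
python3 - <<'E'
from h import *
d=np.load("scene1.npz")
for z in (.1,.119,.13,.14,.15,.16): print(z,'A',np.round(toch(ray(d,168.6,136,z))*1e3),'B',np.round(toch(ray(d,192.5,122.5,z))*1e3))
d=np.load("scene2.npz")
for z in (.05,.06,.07,.08): print(z,'A',np.round(toch(ray(d,120+232/4,80+318/3.7,z))*1e3),'B',np.round(toch(ray(d,120+320/4,80+262/3.7,z))*1e3))
from bench import *
print(get_state()['joint_positions'])
E
```

```text
0.1 A [-260.   14.  100.] B [-258.   78.  100.]
0.119 A [-232.   -2.  119.] B [-230.   58.  119.]
0.13 A [-216.  -12.  130.] B [-214.   47.  130.]
0.14 A [-201.  -20.  140.] B [-199.   37.  140.]
0.15 A [-186.  -29.  150.] B [-184.   27.  150.]
0.16 A [-171.  -38.  160.] B [-170.   17.  160.]
0.05 A [-227.   -7.   50.] B [-229.   56.   50.]
0.06 A [-215.  -14.   60.] B [-216.   48.   60.]
0.07 A [-202.  -21.   70.] B [-204.   39.   70.]
0.08 A [-189.  -29.   80.] B [-191.   30.   80.]
[-0.26757553  0.42550502  0.69996285  1.7632563  -0.30872512  1.06571644
  0.5634089 ]
```

Call:
play_rows:
  series: [58,0,0,-0.02,0,0,0,58,0,0,-0.045,0,0,0,58,0,0.01,-0.045,0,0,0,58,0,0.03,-0.045,0,0,0,58,0,0.03,-0.045,0,0,0,58,0,0.03,-0.045,0,0,0]

```text
time: 4.5
position: [0.6023, -0.2034, 0.0754]
tool_rot: [2.193, 2.249, -0.0]
ft_force: [-0.3, -0.5, -0.3]
grip_width: 0.582
```

```bash
python3 - <<'E'
from h import *
from bench import *
import cv2
s=get_state();p=toch(s['position']);print(s['time'],s['grip_width'],p)
d=get_image("scene");np.savez("scene4.npz",**d)
def pr(q):
    X=C@np.array(q)+O;c=d["R"]@X+d["t"];return np.array([c[0]/c[2]*d["fx"]+d["cx"],c[1]/c[2]*d["fy"]+d["cy"]])
im=cv2.resize(cv2.convertScaleAbs(d["frame"][60:180,120:250,::-1],alpha=1.8,beta=20),None,fx=6,fy=6,interpolation=cv2.INTER_CUBIC)
for dy in(-.03,.03):
  for dz in (0,.025,.05,.075,.1):
    u,v=(pr(p+[0,dy,dz])-[120,60]+.5)*6; cv2.circle(im,(int(u),int(v)),3,(0,0,255),-1)
cv2.imwrite("pics/s4.png",im[:600])
d=get_image("wrist");np.savez("wrist4.npz",**d);cv2.imwrite("pics/w4.png",d["frame"][:,:,::-1])
E
```

```text
4.5 0.5821679010270576 [-0.18999617 -0.00088146  0.07544251]
```

View pics/s4.png

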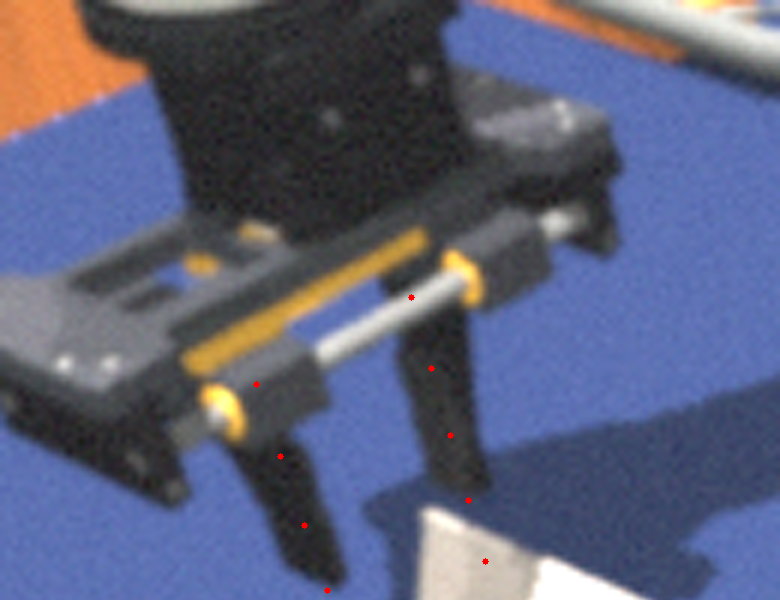

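View pics/w4.png

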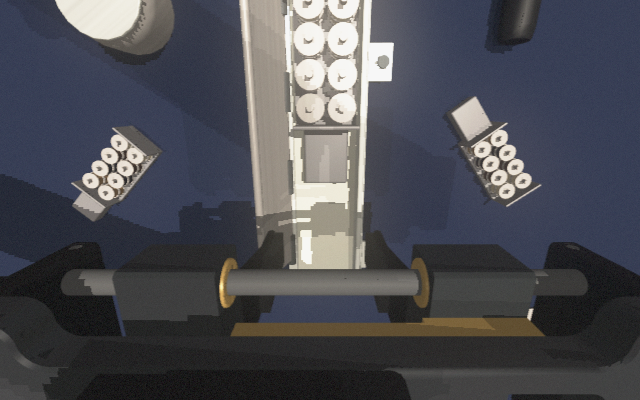

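```bash
cat >> h.py <<'E'
def relP(pch,roll=0,pitch=0,D=.027):
    """target for tip point P (tool z=-D)"""
    from bench import get_state
    s=get_state();R0=Ro.from_rotvec(s["tool_rot"])
    Rt=Ro.from_matrix(C)*Ro.from_euler('xy',[roll,-pitch],degrees=True)*Ro.from_matrix(np.diag([1,-1,-1.]))
    p=C@np.asarray(pch)+O+Rt.apply([0,0,D])
    print("shift mm",np.round(R0.inv().apply(p-s["position"])*1e3,1),"turn",np.round((R0.inv()*Rt).as_rotvec(degrees=True),2))
def nowP(D=.027):
    from bench import get_state
    s=get_state();Rt=Ro.from_rotvec(s["tool_rot"])
    return np.round(toch(s["position"]-Rt.apply([0,0,D]))*1e3,1)
E
python3 - <<'E'
from h import *
print(nowP())
relP([-.19,0,.09],0,10);relP([-.19,0,.052],0,10)
E
```

```text
[-190.7    0.7  102.2]
shift mm [ 5.4  0.7 11.8] turn [-0.07 10.01 -0.03]
shift mm [ 5.4  0.8 49.8] turn [-0.07 10.01 -0.03]
```

Call:
play_rows:
  series: [58,0.003,0.001,0.005,0,5,0,58,0.005,0.001,0.015,0,10,0,58,0.005,0.001,0.03,0,10,0,58,0.005,0.001,0.042,0,10,0,58,0.005,0.001,0.05,0,10,0,58,0.005,0.001,0.05,0,10,0,58,0.005,0.001,0.05,0,10,0]

```text
time: 5.18
position: [0.6021, -0.1967, 0.025]
tool_rot: [-2.1, -2.156, -0.183]
ft_force: [-0.3, 0.3, -0.1]
grip_width: 0.58
```

```bash
python3 - <<'E'
from h import *
from bench import *
import cv2
s=get_state();print(s['time'],s['grip_width'],s['ft_force'],nowP())
for n in("scene","wrist"):
    d=get_image(n);a=d["frame"]
    if n=="scene": a=cv2.resize(cv2.convertScaleAbs(a[90:190,140:270],alpha=1.4,beta=10),None,fx=6,fy=6,interpolation=cv2.INTER_CUBIC)
    cv2.imwrite(f"pics/{n}5.png",a[:600,:,::-1])
for y,z,t in [(.0102,.0506,0),(.0184,.0462,0),(.0245,.0402,0),(.0288,.0327,2),(.0309,.0242,4)]: relP([-.19,y,z],t,10)
E
```

```text
5.1833 0.5800638787778252 [-0.32566209  0.3025849  -0.13205241] [-188.    -0.9   51.6]
shift mm [ -1.5 -11.9   2.1] turn [0.04 0.02 0.12]
shift mm [ -2.2 -20.2   6.5] turn [0.04 0.02 0.12]
shift mm [ -3.2 -26.3  12.4] turn [0.04 0.02 0.12]
shift mm [ -4.5 -31.5  19.7] turn [2.04 0.02 0.12]
shift mm [ -6.  -34.6  28. ] turn [4.04 0.02 0.11]
```

View pics/scene5.png

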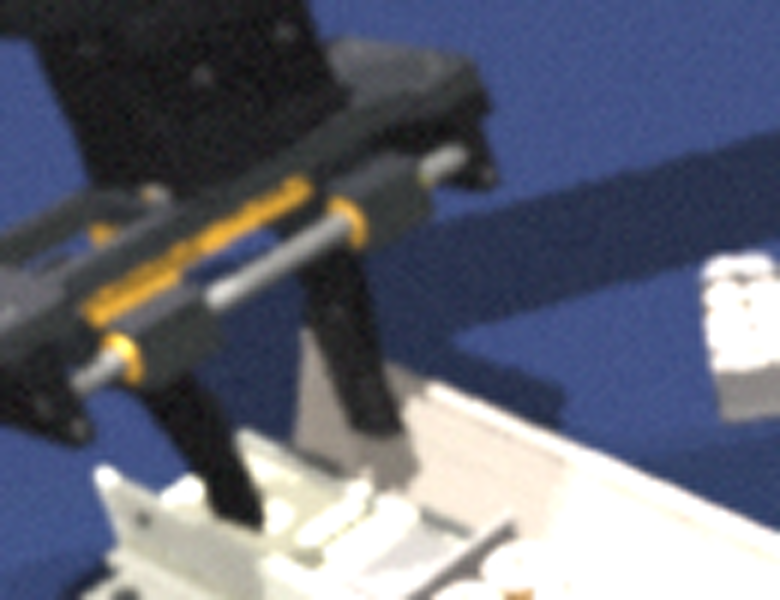

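View pics/wrist5.png

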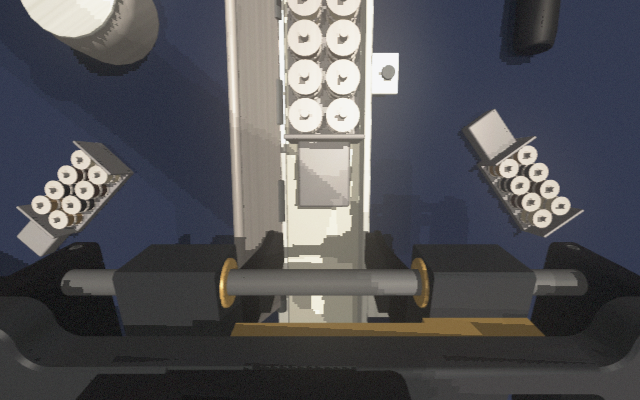

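Call:
play_rows:
  series: [58,-0.001,-0.006,0.001,0,0,0,58,-0.0015,-0.012,0.002,0,0,0,58,-0.002,-0.016,0.004,0,0,0,58,-0.002,-0.02,0.0065,0,0,0,58,-0.0025,-0.0235,0.0095,0,0,0,58,-0.003,-0.0265,0.0125,0,0,0,58,-0.004,-0.029,0.016,1,0,0,58,-0.0045,-0.0315,0.02,2,0,0,58,-0.005,-0.0333,0.024,3,0,0,58,-0.006,-0.0346,0.028,4,0,0]

```text
time: 6.12
position: [0.5668, -0.2007, -0.0035]
tool_rot: [-2.064, -2.127, -0.104]
ft_force: [-1.2, 0.7, 3.3]
grip_width: 0.581
```

```bash
python3 - <<'E'
from h import *
from bench import *
import cv2
s=get_state();print(s['time'],s['grip_width'],s['ft_force'],nowP())
for n in("scene","wrist"):
    d=get_image(n);np.savez(n+"6.npz",**d);a=d["frame"]
    if n=="scene": a=cv2.resize(cv2.convertScaleAbs(a[100:220,140:300],alpha=1.2,beta=10),None,fx=4.9,fy=4.9,interpolation=cv2.INTER_CUBIC)
    cv2.imwrite(f"pics/{n}6.png",a[:600,:,::-1])
print(get_state()['ft_force'],nowP())
E
```

```text
6.1167 0.5807462613061991 [-1.16911197  0.68013448  3.32937123] [-191.1   32.5   23.1]
[-1.68961281 -0.12693676  3.58692899] [-191.    32.4   22.2]
```

View pics/scene6.png

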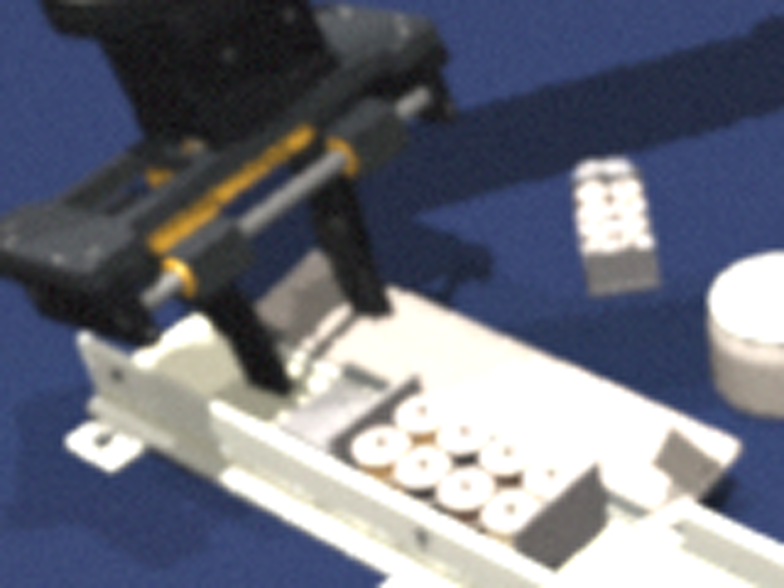

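View pics/wrist6.png

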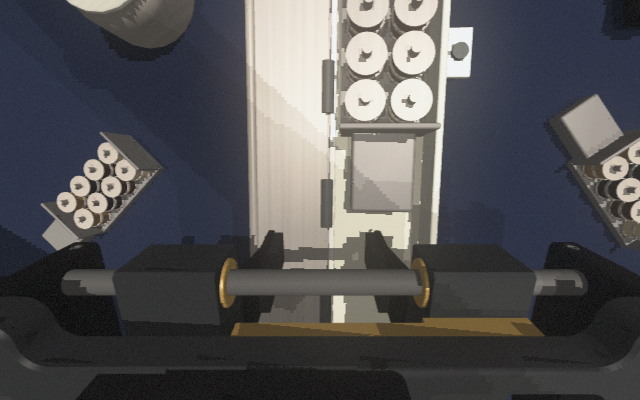

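```bash
python3 - <<'E'
from h import *
import cv2
d=np.load("scene6.npz")
for g in (.8,.9,.95,1.0,1.05,1.1,1.14):
    th=np.deg2rad(24)+g;o=[]
    for x in(.002,-.245):
        X=C@np.array([x,.032+.045*np.sin(th),.02+.045*np.cos(th)])+O;c=d["R"]@X+d["t"];o+=[c[0]/c[2]*d["fx"]+d["cx"],c[1]/c[2]*d["fy"]+d["cy"]]
    print(g,np.round(o,1))
a=d["frame"][150:220,230:320,::-1]
cv2.imwrite("pics/s6c.png",cv2.resize(a,None,fx=8,fy=8,interpolation=cv2.INTER_CUBIC))
relP([-.19,.0315,.0225],5,10)
E
```

```text
0.8 [289.6 189.3 202.5 149.9]
0.9 [290.2 190.6 203.3 151.2]
0.95 [290.4 191.2 203.7 151.9]
1.0 [290.6 192.  204.1 152.6]
1.05 [290.8 192.7 204.4 153.3]
1.1 [290.9 193.5 204.6 154.1]
1.14 [291.  194.2 204.8 154.7]
shift mm [ 1.   0.5 -0.2] turn [0.78 0.   0.01]
```

View pics/s6c.png

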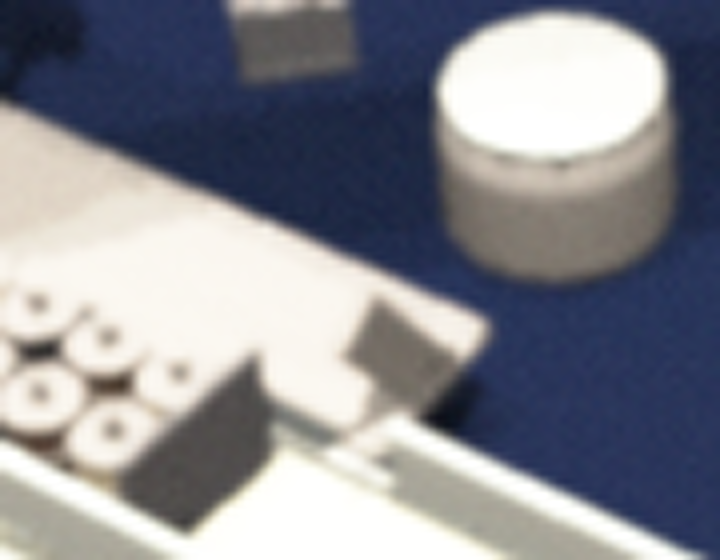

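Call:
play_rows:
  series: [58,0,0.0005,0.0015,-1,0,0,58,0,0.0005,0.0015,-1,0,0,58,0,0.0005,0.0015,-1,0,0]

```text
time: 6.47
position: [0.5683, -0.2006, -0.0041]
tool_rot: [-2.077, -2.135, -0.128]
ft_force: [0.8, -0.4, 3.2]
grip_width: 0.582
```

```bash
python3 - <<'E'
from h import *
from bench import *
s=get_state();print(s['time'],s['ft_force'],nowP())
p=nowP()/1e3
R0=Ro.from_rotvec(s["tool_rot"]);print('chute x in tool per 100mm',R0.inv().apply(C@[100,0,0]),'y',R0.inv().apply(C@[0,10,0]),'z',R0.inv().apply([0,0,10]))
E
```

```text
6.4667 [ 0.76494018 -0.41373176  3.18566148] [-191.1   31.7   22.4]
chute x in tool per 100mm [98.48105577  0.82625995 17.34355642] y [-5.81771652e-03 -9.98704479e+00  5.08824705e-01] z [ 1.73631296 -0.50210494 -9.83529908]
```

Call:
play_rows:
  series: [58,0.0,0,0.001,0,0,0,58,0.0049,0,0.002,0,0,0,58,0.0098,0,0.0027,0,0,0,58,0.0148,0.0001,0.0036,0,0,0,58,0.0197,0.0002,0.0045,0,0,0,58,0.0246,0.0002,0.0053,0,0,0,58,0.0246,0.0002,0.0053,0,0,0]

```text
time: 7.05
position: [0.5677, -0.1753, -0.005]
tool_rot: [-2.076, -2.137, -0.126]
ft_force: [1.0, -3.8, 3.9]
grip_width: 0.579
```

```bash
python3 - <<'E'
from h import *
from bench import *
import cv2
s=get_state();print(s['time'],s['ft_force'],nowP())
for n in("scene","wrist"):
    d=get_image(n);np.savez(n+"7.npz",**d);a=d["frame"]
    if n=="scene": a=cv2.resize(cv2.convertScaleAbs(a[110:220,160:310],alpha=1.,beta=10),None,fx=5.3,fy=5.3,interpolation=cv2.INTER_CUBIC)
    cv2.imwrite(f"pics/{n}7.png",a[:600,:,::-1])
E
```

```text
7.05 [ 1.04834004 -3.83932355  3.85804097] [-165.8   31.6   21.5]
```

View pics/scene7.png

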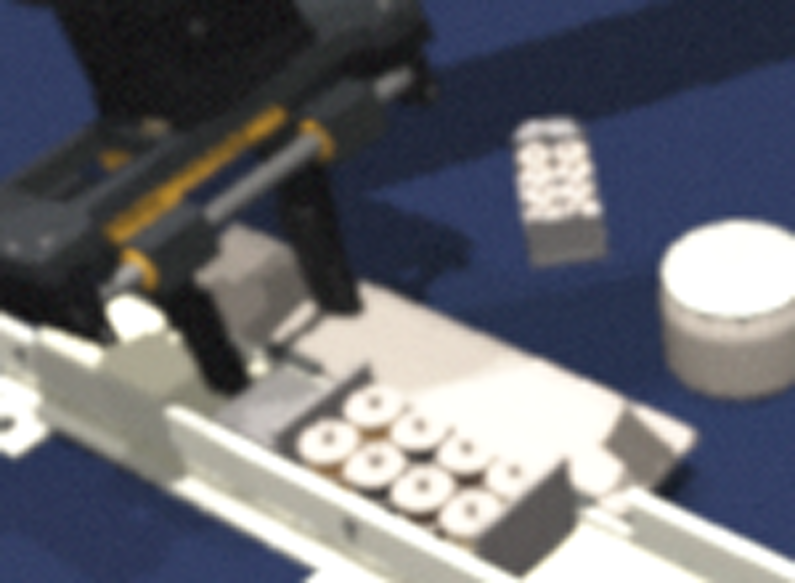

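View pics/wrist7.png

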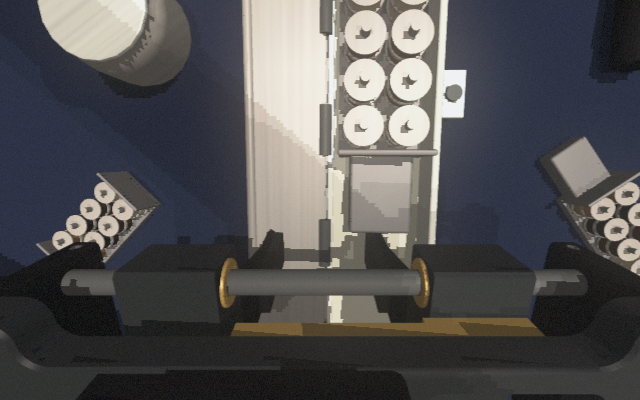

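```bash
python3 - <<'E'
from h import *
for n,u,v in(("wrist6",390,127),("wrist7",390,152)):
    print(n,toch(ray(np.load(n+".npz"),u,v,.052)))
for n,u,v in(("wrist6",383,210),("wrist7",381,232)):
    print(n,toch(ray(np.load(n+".npz"),u,v,.032)))
E
```

```text
wrist6 [-0.12190526 -0.00139381  0.052     ]
wrist7 [-0.10912177 -0.00232194  0.052     ]
wrist6 [-0.16653572 -0.00223255  0.032     ]
wrist7 [-0.154748   -0.00226349  0.032     ]
```

Call:
play_rows:
  series: [58,0.0059,0,0.001,0,0,0,58,0.0118,0.0001,0.0021,0,0,0,58,0.0177,0.0001,0.0031,0,0,0,58,0.0236,0.0002,0.0042,0,0,0,58,0.0295,0.0002,0.0052,0,0,0,58,0.0354,0.0003,0.0062,0,0,0,58,0.0413,0.0003,0.0073,0,0,0,58,0.0472,0.0004,0.0083,0,0,0,58,0.0531,0.0004,0.0094,0,0,0,58,0.0591,0.0005,0.0104,0,0,0]

```text
time: 7.98
position: [0.5661, -0.1172, -0.0051]
tool_rot: [-2.079, -2.135, -0.125]
ft_force: [0.5, -6.3, 3.5]
grip_width: 0.584
```

```bash
python3 - <<'E'
from h import *
from bench import *
import cv2
s=get_state();print(s['time'],s['ft_force'],nowP())
for n in("scene","wrist"):
    d=get_image(n);np.savez(n+"8.npz",**d);a=d["frame"]
    if n=="scene": a=cv2.resize(cv2.convertScaleAbs(a[120:250,180:340],alpha=1.,beta=10),None,fx=4.6,fy=4.6,interpolation=cv2.INTER_CUBIC)
    cv2.imwrite(f"pics/{n}8.png",a[:600,:,::-1])
R0=Ro.from_rotvec(s["tool_rot"]);print('chute x in tool per 100mm',R0.inv().apply(C@[100,0,0]),'z',R0.inv().apply([0,0,10]))
E
```

```text
7.9833 [ 0.45723853 -6.27431711  3.45732914] [-107.5   31.9   21.5]
chute x in tool per 100mm [98.5250398   0.72203225 17.09664297] z [ 1.71111725 -0.50673623 -9.83947642]
```

View pics/scene8.png

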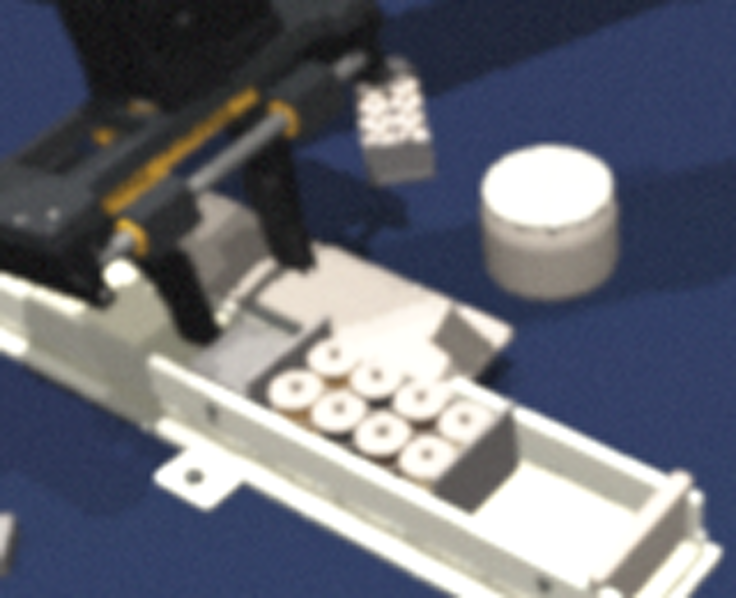

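View pics/wrist8.png

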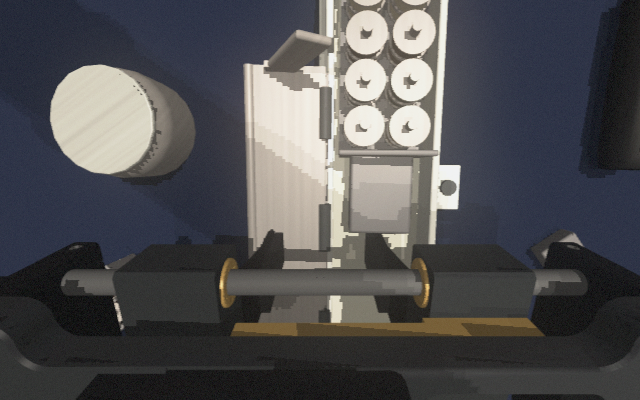

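Call:
play_rows:
  series: [58,0.0059,0,0.001,0,0,0,58,0.0118,0.0001,0.0021,0,0,0,58,0.0177,0.0001,0.0031,0,0,0,58,0.0236,0.0002,0.0042,0,0,0,58,0.0295,0.0002,0.0052,0,0,0,58,0.0354,0.0003,0.0062,0,0,0,58,0.0413,0.0003,0.0073,0,0,0,58,0.0472,0.0004,0.0083,0,0,0]

```text
time: 8.75
position: [0.5649, -0.0693, -0.0051]
tool_rot: [-2.079, -2.135, -0.125]
ft_force: [0.8, -5.8, 4.3]
grip_width: 0.583
```

```bash
python3 - <<'E'
from h import *
from bench import *
import cv2
s=get_state();print(s['time'],s['ft_force'],nowP())
for n in("scene","wrist"):
    d=get_image(n);np.savez(n+"9.npz",**d);a=d["frame"]
    if n=="scene": a=cv2.resize(cv2.convertScaleAbs(a[120:250,180:340],alpha=1.,beta=10),None,fx=4.6,fy=4.6,interpolation=cv2.INTER_CUBIC)
    cv2.imwrite(f"pics/{n}9.png",a[:600,:,::-1])
E
```

```text
8.75 [ 0.77129745 -5.84877777  4.30874239] [-59.6  31.9  21.5]
```

View pics/scene9.png

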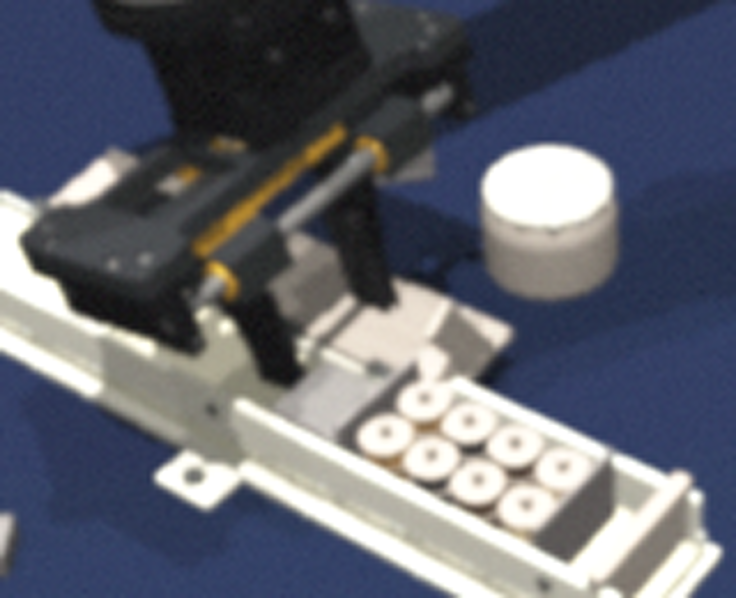

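View pics/wrist9.png

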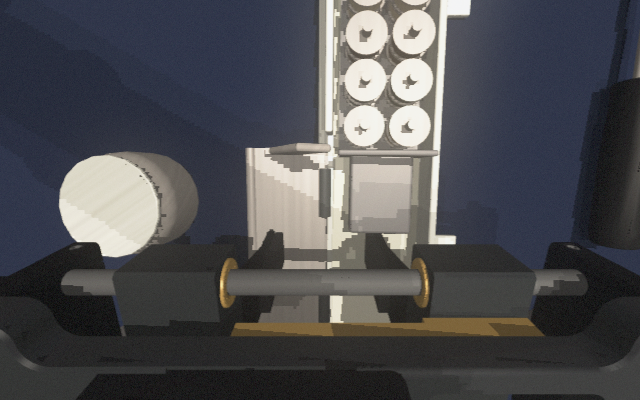

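```bash
python3 - <<'E'
from h import *
d=np.load("scene9.npz")
for z in (.07,.08,.09,.1): print(z,'boxB corner front-bottom-in',np.round(toch(ray(d,180+392/4.6,120+180/4.6,z))*1e3),'out',np.round(toch(ray(d,180+437/4.6,120+143/4.6,z))*1e3))
for z in (.07,): print('plate tip top',toch(ray(d,180+440/4.6,120+303/4.6,z)))
d=np.load("wrist9.npz"); print(toch(ray(d,390,152,.052)),toch(ray(d,381,232,.032)))
E
```

```text
0.07 boxB corner front-bottom-in [-70.  91.  70.] out [-71. 123.  70.]
0.08 boxB corner front-bottom-in [-60.  81.  80.] out [-61. 113.  80.]
0.09 boxB corner front-bottom-in [-51.  71.  90.] out [-51. 102.  90.]
0.1 boxB corner front-bottom-in [-41.  62. 100.] out [-42.  92. 100.]
plate tip top [9.67847730e-05 3.75232579e-02 7.00000000e-02]
[-0.0010694  -0.00208947  0.052     ] [-0.0466558  -0.00200512  0.032     ]
```

Call:
play_rows:
  series: [58,0.0049,0,0.0009,0,0,0,58,0.0098,0.0001,0.0017,0,0,0,58,0.0138,0.0001,0.0024,0,0,0,58,0.0168,0.0001,0.003,0,0,0,58,0.0168,0.0001,0.003,0,0,0]

```text
time: 9.27
position: [0.5645, -0.0513, -0.0052]
tool_rot: [-2.077, -2.135, -0.126]
ft_force: [0.4, -5.0, 4.0]
grip_width: 0.581
```

```bash
python3 - <<'E'
from h import *
from bench import *
import cv2
s=get_state();print(s['time'],s['ft_force'],nowP())
for n in("scene","wrist"):
    d=get_image(n);np.savez(n+"10.npz",**d);a=d["frame"]
    if n=="scene": a=cv2.resize(cv2.convertScaleAbs(a[120:250,180:340],alpha=1.,beta=10),None,fx=4.6,fy=4.6,interpolation=cv2.INTER_CUBIC)
    cv2.imwrite(f"pics/{n}10.png",a[:600,:,::-1])
E
```

```text
9.2667 [ 0.36980935 -5.02385836  3.9695667 ] [-41.7  31.9  21.4]
```

View pics/scene10.png

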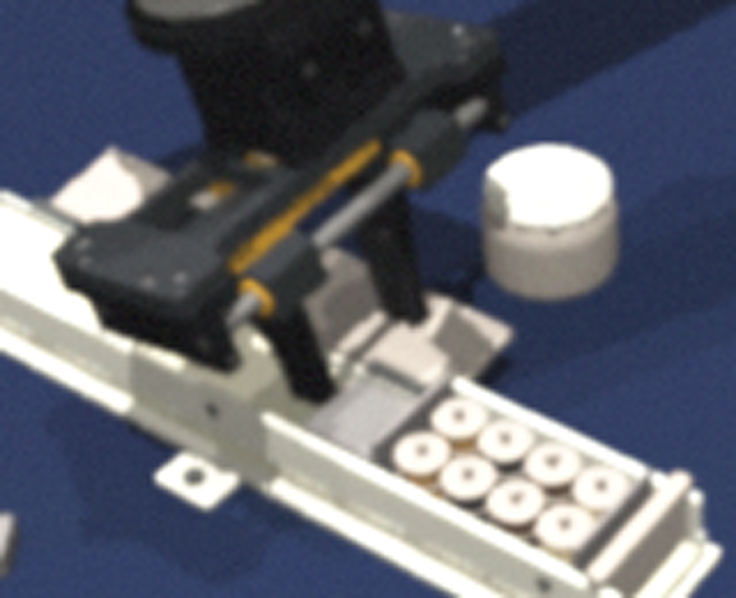

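View pics/wrist10.png

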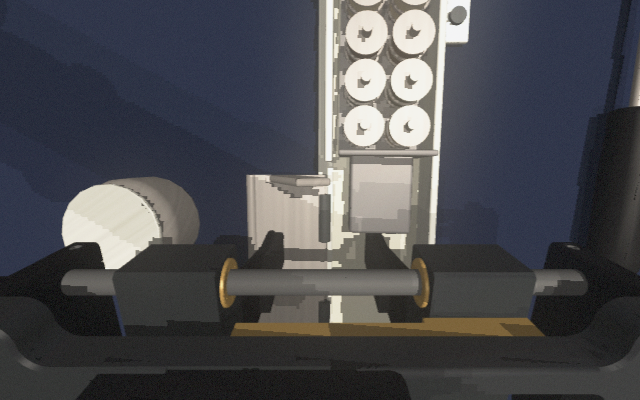

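Call:
play_rows:
  series: [58,0.0008,0,0.0001,0,0,0,58,0.0016,0,0.0003,0,0,0,58,0.0016,0,0.0003,0,0,0]

```text
time: 9.62
position: [0.5645, -0.0506, -0.0052]
tool_rot: [-2.078, -2.135, -0.125]
ft_force: [-0.0, -7.1, 4.0]
grip_width: 0.584
```

Call:
play_rows:
  series: [58,0.001,0,0.0002,0,0,0,58,0.001,0,0.0002,0,0,0,58,0.002,0,0.0003,0,0,0,58,0.002,0,0.0003,0,0,0]

```text
time: 9.95
position: [0.5644, -0.0484, -0.0051]
tool_rot: [-2.078, -2.135, -0.126]
ft_force: [0.5, -6.2, 3.9]
grip_width: 0.583
```

Call:
play_rows:
  series: [58,0.001,0,0.0002,0,0,0,58,0.001,0,0.0002,0,0,0,58,0.002,0,0.0003,0,0,0,58,0.002,0,0.0003,0,0,0]

```text
time: 10.28
position: [0.5643, -0.0463, -0.0052]
tool_rot: [-2.078, -2.135, -0.125]
ft_force: [0.5, -6.6, 4.6]
grip_width: 0.58
```

```bash
python3 - <<'E'
from h import *
from bench import *
import cv2
s=get_state();print(s['time'],s['ft_force'],nowP())
for n in("scene","wrist"):
    d=get_image(n);np.savez(n+"11.npz",**d);a=d["frame"]
    a=a[180:260,260:350] if n=="scene" else a[120:290,230:450]
    f=8 if n=="scene" else 3.5
    cv2.imwrite(f"pics/{n}11.png",cv2.resize(a,None,fx=f,fy=f,interpolation=cv2.INTER_CUBIC)[:600,:,::-1])
E
```

```text
10.2833 [ 0.45410918 -6.63463653  4.59747271] [-36.6  32.   21.4]
```

View pics/scene11.png

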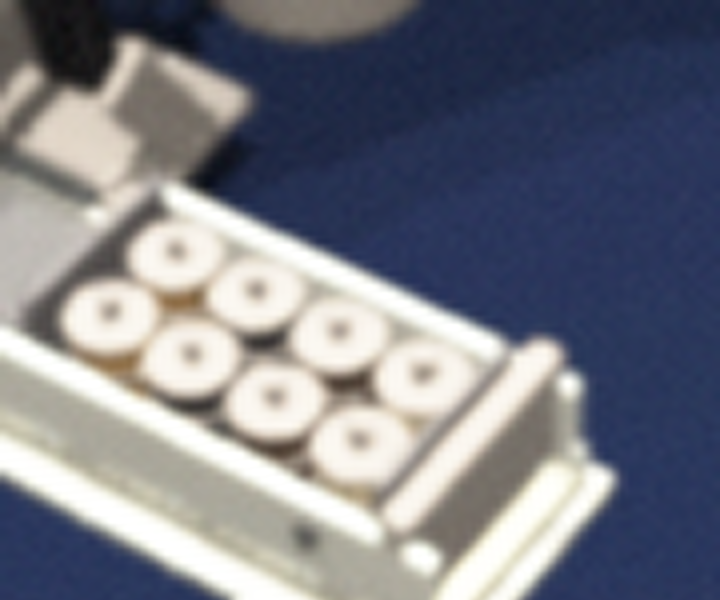

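View pics/wrist11.png

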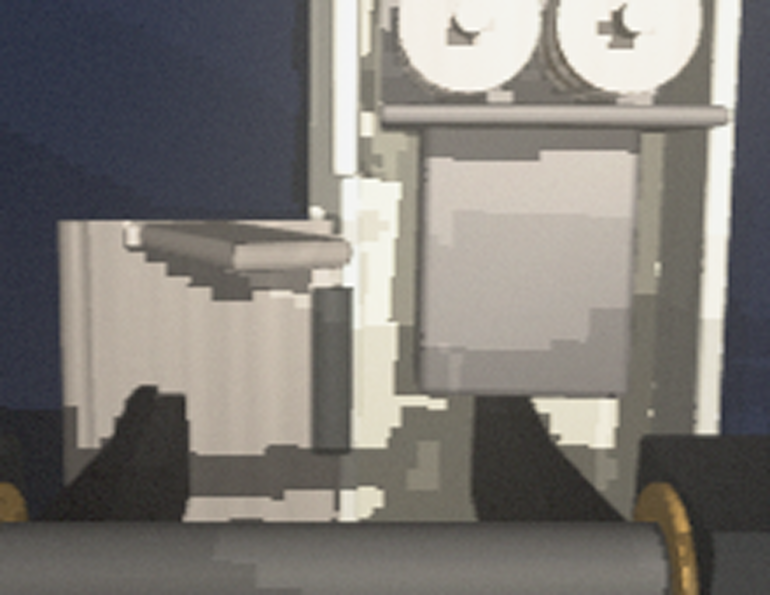

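Call:
play_rows:
  series: [58,0.001,0,0.0002,0,0,0,58,0.001,0,0.0002,0,0,0,58,0.001,0,0.0002,0,0,0]

```text
time: 10.63
position: [0.5643, -0.0462, -0.0051]
tool_rot: [-2.08, -2.135, -0.125]
ft_force: [1.4, -7.9, 5.6]
grip_width: 0.579
```

Call:
play_rows:
  series: [58,0.0015,0,0.0002,0,0,0,58,0.0015,0,0.0002,0,0,0,58,0.0015,0,0.0002,0,0,0]

```text
time: 10.88
position: [0.5643, -0.0461, -0.0051]
tool_rot: [-2.082, -2.134, -0.123]
ft_force: [0.4, -9.9, 3.5]
grip_width: 0.585
```

Call:
play_rows:
  series: [58,-0.005,0,-0.0009,0,0,0,58,-0.012,0,-0.002,0,0,0,58,-0.02,0,-0.0035,0,0,0,58,-0.02,0.0005,-0.0075,0,0,0,58,-0.0195,0.002,-0.0115,0,0,0,58,-0.019,0.004,-0.0155,0,0,0,58,-0.018,0.007,-0.019,0,0,0,58,-0.0175,0.01,-0.022,0,0,0,58,-0.017,0.014,-0.0245,0,0,0,58,-0.017,0.018,-0.027,0,0,0]

```text
time: 11.72
position: [0.5846, -0.0626, 0.0178]
tool_rot: [-2.075, -2.136, -0.127]
ft_force: [0.7, 0.4, 0.4]
grip_width: 0.576
```

Call:
play_rows:
  series: [58,0,0.004,-0.002,0,0,0,58,0,0.009,-0.003,0,0,0,58,0,0.014,-0.004,0,0,0,58,0,0.014,-0.012,0,0,0,58,0,0.014,-0.025,0,0,0,58,0,0.014,-0.045,0,0,0,58,0,0.014,-0.07,0,0,0,58,0,0.014,-0.1,0,0,0,58,0,0.014,-0.1,0,0,0]

```text
time: 12.47
position: [0.6072, -0.0827, 0.1223]
tool_rot: [-2.083, -2.139, -0.136]
ft_force: [1.1, -0.9, 0.4]
grip_width: 0.58
```

```bash
python3 - <<'E'
from h import *
from bench import *
import cv2
s=get_state();print(s['time'],s['ft_force'],nowP())
for n in("scene","wrist"):
    d=get_image(n);np.savez(n+"12.npz",**d);a=d["frame"]
    if n=="scene": a=cv2.resize(a[120:260,150:350],None,fx=4,fy=4,interpolation=cv2.INTER_CUBIC)
    cv2.imwrite(f"pics/{n}12.png",a[:,:,::-1])
E
```

```text
12.4667 [ 1.1377407 -0.8888908  0.3526405] [-74.1  -9.8 148.9]
```

View pics/scene12.png

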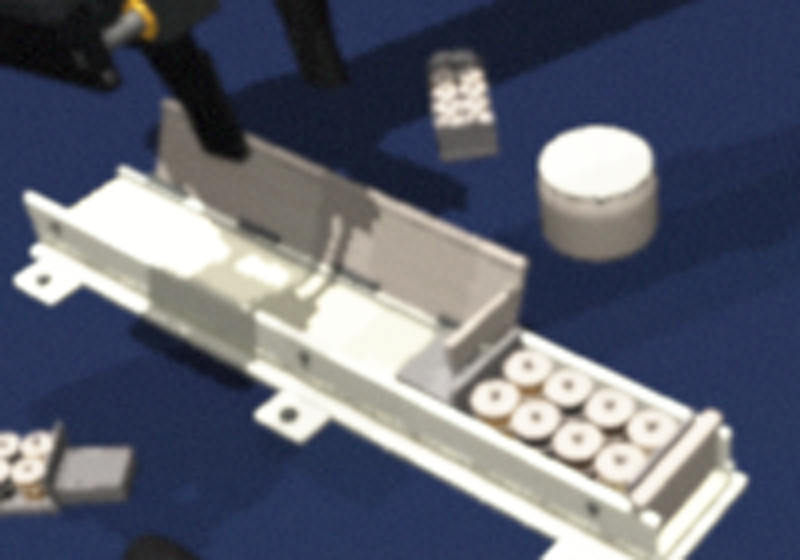

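View pics/wrist12.png

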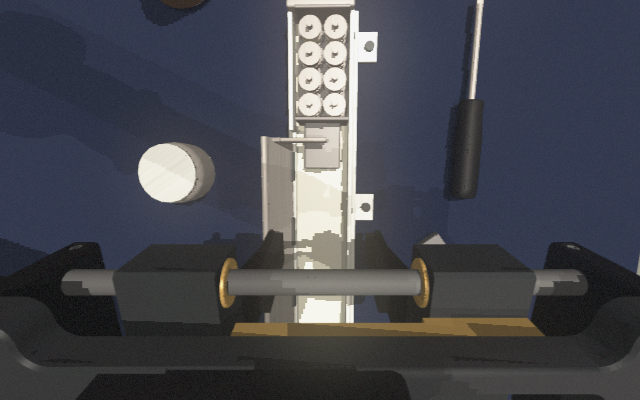

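```bash
python3 - <<'E'
from h import *
d=np.load("wrist12.npz");print(toch(ray(d,322,168.5,.032)),toch(ray(d,322,121,.052)),toch(ray(d,320,7,.046)))
from bench import *
print(get_state()['qd'].round(3)); close_job()
E
```

```text
[-0.02695195 -0.00107554  0.032     ] [ 0.01700994 -0.00181528  0.052     ] [0.11842004 0.00097936 0.046     ]
[-0.004  0.03  -0.021  0.047 -0.006 -0.007  0.002]
the job is handed in; nothing more can be done
```

The rack is home against the end stop and the gate has sprung shut behind its tray. I handed the job in at about 12.5 s; no verdict is reported.

**What I did:** One fingertip folded the gate's leaf outward and down. By the camera the gate stood at about 1.0 rad, and the leaf pressed back with 3–5 N. While it was held there, the other finger pushed the rack by its tail about 140 mm to the stop. I then backed the hand off, let the gate close and lifted away.

**Last checks:**
- **Rack home:** the rack stopped advancing and the push force rose from about 6 N to 10 N. The last wrist picture puts the tail's rear face at x = -27.0 mm, which places the nose at about 118 mm (home).
- **Gate:** it looks shut in both the scene and wrist pictures; I did not measure the angle after it closed.
- **Loose things:** the tin looks unmoved, and the cone and screwdriver were never approached. I did not re-measure any of their positions. The hand was clear of everything, with the force reading back to about zero.

**What disagreed:**
- **Fingertips higher than stated:** with the gripper partly open, the tips sat about 27 mm above the reported TCP. My first descent therefore passed over the gate's hem without touching it. I lifted, corrected the height and repeated it.
- **Gate angle:** it was read from one camera to about 0.05 rad, so the margin over 0.9 rad while the rack passed was estimated, not measured directly.

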